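Draw a filter cartridge out of its housing with a pull hook

TASK

Take the pull hook from its stand, catch the wire loop on top of the filter cartridge with it and draw the cartridge out of the deep bore of the filter housing. Set the cartridge down gently so that it stands upright in the steel drip tray, unhook it, and hang the pull hook back in the fork of its stand. Do not touch the cartridge with the fingers, and leave the two jars and the housing cover where they are.

Things in the scene. Friction and masses are not known exactly. Their poses are not given: they have to be found in the camera images.
- housing: Filter housing, fixed: aluminium block 110 x 110 mm, 125 mm tall, with a vertical round bore 70 mm wide in its middle, open at the top; the bore's floor is 8 mm above the table (117 mm deep). A short pipe stub (to 83 mm from the axis) leaves its +x side at 45 mm height. Origin: on the bore's axis at table level, z up.
- cartridge: Filter cartridge, loose, 0.18 to 0.35 kg, standing on the bore's floor: dark steel disc-shaped body 62 mm in diameter, 30 mm tall, with a rigid upright loop of steel wire on top (see loop_peak); 66 mm tall over all, so in the bore the loop's top is about 51 mm below the mouth. Origin: centre of its underside, z up; the loop stands in its own y-z plane.
- loop_peak (a point): Underside of the peak of the cartridge's wire loop, 62 mm above the cartridge's underside and 32 mm above its body, on its axis. 4 mm wire: legs at y = +-14 mm, upright to z = 50 mm, then an arch to the peak at y = 0. A hook passes through the loop along the cartridge's x, from either side.
- stand: Pull hook's stand, fixed, grey: base plate 120 x 90 x 12 mm (x -40 to 80 mm), column at x 48 to 62 mm, on top a level fork of two tines (16 mm wide, 8 mm thick, top face 125 mm above the table) along x from -30 to 50 mm; the slot between them is 14 mm wide, centred on y = 0, open at the -x end. Origin: at table level under the fork_seat, z up.
- fork_seat (a point): Point of the stand where the pull hook hangs: on the middle line of the slot, at the top face of the tines, 125 mm above the table; axes as the stand's.
- pull_hook: Pull hook, loose, 0.12 kg, hanging upright by its collar in the fork. Origin: centre of the collar's underside, z up. Above it: steel collar 36 mm in diameter, 5 mm thick, then a square wooden handle 22 x 22 mm, sides along x and y, z = 5 to 65 mm. Below it: a straight shank of 5 mm wire, then the hook (see hook_foot). In the stand its axes match the stand's within 4 degrees.
- hook_foot (a point): Middle of the hook's foot, at x = -8, y = 0, z = -105 mm in the pull hook's frame. The shank runs straight down to z = -105 mm (centre line), the foot from there 16 mm towards the tool's own -x, then a tip turns up to z = -93.5 mm (its top). All 5 mm wire; the free gap between shank and tip is 11 mm.
- tray: Drip tray, fixed, dark steel: open box 160 x 160 mm, 25 mm high, walls and floor 4 mm thick. Origin: centre of its underside at table level, z up.
- tray_in (a point): Centre of the tray's inner floor, 4 mm above the table; axes as the tray's.
- jar_a: Bystander: closed amber glass jar with brass lid, 80 mm in diameter, 100 mm tall, loose. Origin: centre of its underside.
- jar_b: Bystander: a second jar like the first. Origin: centre of its underside.
- cover: Bystander: loose aluminium housing cover, disc 92 mm in diameter, 12 mm thick with a knob to 26 mm height. Origin: centre of its underside.
Not all that is in view belongs to the job. There is more than one size of the pull_hook; the one meant has the size given above.

How it is judged:
On the way, in this order (a step that is already met when the one before it is completed fails the run):
1. the cartridge hangs on the pull hook, drawn up until its underside is above the mouth of the bore (height (world z) of cartridge above 0.126 m and contact force between pull_hook and cartridge above 0.5 N), for 0.2 s.
2. the cartridge stands upright on the tray's floor, free of the hook (z of cartridge in the frame of tray_in below 0.004 m and horizontal distance between cartridge and tray_in below 0.06 m and angle between cartridge's own z axis and vertical below 0.1 rad and contact force between pull_hook and cartridge below 0.1 N), for 0.2 s.
At the end, for the whole second after the job is handed in: The cartridge stands upright (within 0.1 rad) and still on the tray's floor, its axis within 66 mm of the tray's centre, free of the hook; the pull hook hangs upright (within 0.1 rad) and still by its collar in the slot of the stand's fork, anywhere along the tines (all of step 2 and z of cartridge in the frame of tray_in above -0.004 m and linear speed of cartridge below 0.02 m/s and z of pull_hook in the frame of fork_seat between -0.004 and 0.004 m and x of pull_hook in the frame of fork_seat between -0.03 and 0.04 m and y of pull_hook in the frame of fork_seat between -0.008 and 0.008 m and angle between pull_hook's own z axis and vertical below 0.1 rad and linear speed of pull_hook below 0.03 m/s); the robot touches nothing.
It fails at once if the fingers touch the cartridge (contact force between the fingers and cartridge above 0.3 N).
It fails at once if the cartridge is dropped or banged into the tray (over 40 N) (contact force between cartridge and tray above 40 N).
It fails at once if a jar or the cover is moved by more than 20 mm (distance of any of jar_a, jar_b, cover from where it was at the start of the episode above 0.02 m).
It also fails if it takes over 72 s, if anything falls off the work surface, if the arm or the gripper's body presses on something with over 40 N, if the wrist force passes 120 N, or if a joint passes its speed limit or range.

ROBOT

A 6-joint arm with a two-finger parallel gripper is mounted at the origin on the work surface. World frame = base frame: x ahead of the robot, y to its left, z up, the work surface at z = 0. Lengths are in m, angles in rad, forces in N, time in s.
With the tool pointing down it reaches from about 0.275 to 0.75 m from the base axis. Payload 10.2 kg.
Tool frame: the origin (TCP) lies on the centre line of the jaws, within the pads' length; the fingertips stand 17 mm ahead of it and the grasp point (between the pads) lies 2 mm behind it; z points along the fingers, x is the direction in which the jaws open and shut, and the axes are right-handed (so a half turn about z gives the same grasp; the last joint's range is limited). The gripper opens to 85 mm and grips with 20 to 120 N. Pads are 22 mm wide; open, the fingers measure 114 mm over their backs; the gripper's body (76 mm by 85 mm) begins 54 mm behind the grasp point. The pads swing forward as they close: fully open they stand 13 mm farther back than shut.
Start: joints at [-1.537, 0.313, 1.498, -0, 1.331, -0.223], TCP at [0.133, -0.508, 0.248] pointing down, gripper open.
Joint ranges: [-2.94, 2.94], [-0.97, 2.17], [0.19, 2.56], [-1.23, 4.37], [0.02, 3.11], [-2.88, 2.88]. Speed limits (rad/s): [2.39, 2.39, 3.01, 3.14, 3.14, 3.14].

INTERFACE

Orientations are given as a unit quaternion [w, x, y, z].
In Python, from cell import robot gives the robot as it stands. Calls block until the motion is done:
- robot.move_ptp(position, orientation): joint-space move of the TCP to a pose.
- robot.move_linear(position, frame=None, speed=0.15, threshold=None): straight line of the TCP; frame=None keeps the orientation; speed is the mean speed in m/s. With threshold (N) it stops when the force on the tool has changed by that much, and returns True; else False.
- robot.move_j(angles): joint-space move.
- robot.command_gripper(opening): opening from 0.0 (shut) to 1.0 (fully open); the grip force is fixed at half the most; returns when the fingers have stopped.
- robot.wait(seconds).
- robot.ik(position, orientation): joint angles nearest the present ones, or None.
- robot.get_image(name): name is "scene" or "top" or "wrist"; returns (picture, depth): 480x640x3 uint8, blue, green, red; 480x640 float32, m along the optical axis (not along the pixel's ray), 0 where there is no reading.
- robot.get_calibration(name): a dict with "K" (3x3 intrinsics, pixels), "T" (4x4, takes a point from camera to world coordinates). Camera axes: x right, y down, z forward; pixel columns grow to the right and rows downward; lengths in m; the calibration is good to about 2 mm. A picture is of the moment at which its call begins: read the wrist's pose just before it. get_calibration takes no time and is no camera call; for the wrist camera it gives the pose at the moment of the call.
A pose or a line that the arm cannot do raises robot.IKError and nothing moves.
- robot.sign_off(): hands the job in, once; it reports no verdict.
Trained networks look in the newest picture that a camera, given by its name, has taken for a name from the list of things; names that differ only in an ending like _2 or _b are one class to them, and where a whole thing is asked for, a point or a joint stands for the part that bears it (a point fixed in the world has none). Each returns a list of dicts, best first, with "conf" (0 to 1); they miss things now and then, are a little off and sometimes report something else, mostly with a low value. They report only what shows in the picture. A call takes as long as a camera call. They do not tell look-alikes from the thing itself.
- robot.boxes_of(camera, name): "location" ([x, y, z] in m, in world coordinates, good to about 4 mm: the middle of the surface that is visible of it).
- robot.spot_point(camera, name): "location" ([x, y, z] in m, in world coordinates, good to about 4 mm: a listed point, or the origin of a listed thing).
Readings, each from a call of its own:
- robot.get_time_s(): time.
- robot.get_joints(): joint angles.
- robot.get_dq(): joint speeds.
- robot.get_joint_efforts(): joint torques, N m.
- robot.get_ee_pos(): TCP position.
- robot.get_ee_rot(): TCP orientation.
- robot.get_wrist_force(): force on the tool from outside, world axes, zero at the start.
- robot.get_wrist_torque(): the same for the moment, N m.
- robot.get_grip_width(): opening from 0.0 (shut) to 1.0 (fully open).
Only numpy, scipy, OpenCV 4.12 (cv2) and the standard library are available. Lean on these libraries where they do the work, as an engineer would, in place of code of your own. Each camera call takes 0.05 s, during which the arm holds its last target.

## Working session

There is one attempt and no reset: what is moved stays moved. The work goes in short steps, each a Python script; the robot and the scene stay as the last script left them, time stands still between calls to the robot, and variables do not carry over. Pictures are saved under pics/ and viewed, and the job is handed in when it is done.

```bash
ls; mkdir -p pics; python3 - <<'E'
from cell import robot
import cv2
print(robot.get_time_s())
for n in ["scene","top","wrist"]:
    im,d=robot.get_image(n); cv2.imwrite(f"pics/a_{n}.png",im)
    c=robot.get_calibration(n); print(n,c["K"][0],c["T"].round(3).tolist())
    if n!="wrist":
        for t in ["housing","cartridge","loop_peak","stand","fork_seat","pull_hook","hook_foot","tray_in","jar_a","cover"]:
            print(n,t,[(x["location"].round(3).tolist() if hasattr(x["location"],"round") else [round(v,3) for v in x["location"]],round(x["conf"],2)) for x in robot.spot_point(n,t)])
print(robot.get_time_s(),robot.get_ee_rot())
E
```

```text
pics
0.0
scene [497.10853292   0.         311.65138088] [[-0.598, 0.403, -0.693, 1.421], [0.801, 0.32, -0.506, 0.598], [0.018, -0.858, -0.514, 0.726], [0.0, 0.0, 0.0, 1.0]]
scene housing [([0.541, -0.006, -0.004], 0.85), ([0.593, 0.283, -0.0], 0.52), ([0.775, 0.029, 0.002], 0.28)]
scene cartridge []
scene loop_peak [([0.62, 0.459, 0.002], 0.74)]
scene stand [([0.591, 0.282, 0.003], 0.81), ([0.542, -0.009, -0.005], 0.28)]
scene fork_seat [([0.592, 0.282, 0.125], 0.68)]
scene pull_hook [([0.448, 0.48, 0.021], 0.96), ([0.589, 0.285, 0.126], 0.77), ([0.478, 0.186, 0.014], 0.71)]
scene hook_foot [([0.317, 0.433, 0.004], 0.71), ([0.406, 0.151, 0.002], 0.43)]
scene tray_in [([0.606, -0.232, 0.003], 0.88), ([0.591, 0.283, 0.122], 0.5), ([0.59, 0.284, -0.0], 0.47)]
scene jar_a [([0.608, -0.469, -0.001], 0.79), ([0.622, 0.46, 0.002], 0.59)]
scene cover [([0.774, 0.029, 0.0], 0.8)]
top [566.05012279   0.         317.04363477] [[0.003, -0.996, 0.09, 0.495], [-1.0, -0.001, 0.021, -0.009], [-0.021, -0.09, -0.996, 1.367], [0.0, 0.0, 0.0, 1.0]]
top housing [([0.54, -0.013, 0.001], 0.87)]
top cartridge [([0.539, -0.008, 0.011], 0.8)]
top loop_peak [([0.54, -0.007, 0.066], 0.78)]
top stand [([0.593, 0.283, 0.001], 0.92)]
top fork_seat [([0.589, 0.282, 0.124], 0.96), ([0.593, 0.287, 0.003], 0.58)]
top pull_hook [([0.447, 0.48, 0.022], 0.76), ([0.591, 0.282, 0.124], 0.61), ([0.478, 0.177, 0.013], 0.6)]
top hook_foot [([0.403, 0.153, 0.005], 0.74), ([0.311, 0.438, 0.005], 0.71), ([0.774, 0.031, -0.001], 0.28)]
top tray_in [([0.6, -0.229, 0.005], 0.88), ([0.541, -0.005, 0.068], 0.4)]
top jar_a [([0.608, -0.468, -0.001], 0.57), ([0.631, 0.462, 0.001], 0.57)]
top cover [([0.775, 0.03, -0.002], 0.67)]
wrist [366.07074378   0.         317.170697  ] [[0.254, -0.914, -0.315, 0.215], [-0.967, -0.24, -0.083, -0.486], [0.0, 0.326, -0.945, 0.374], [0.0, 0.0, 0.0, 1.0]]
1.15 [-3.64191374e-06  7.91823482e-01 -6.10750008e-01  4.84657933e-06]
```

View pics/a_scene.png

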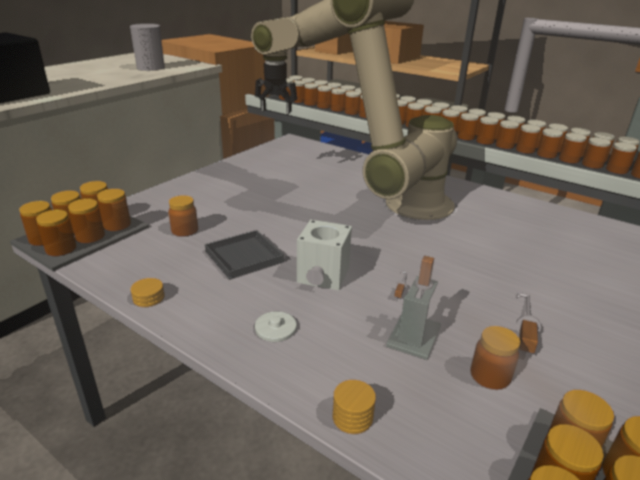

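View pics/a_top.png

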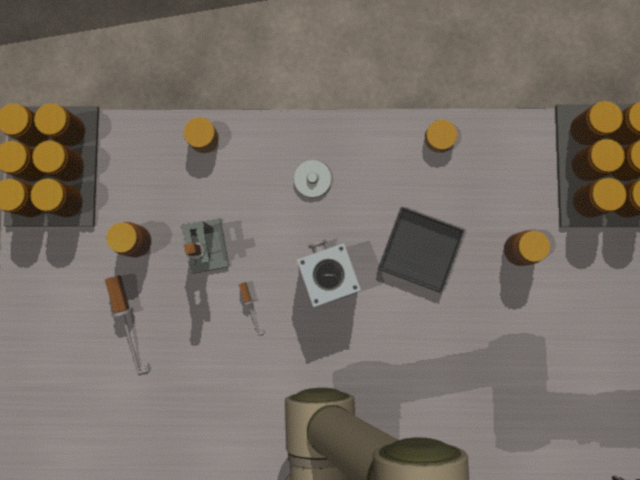

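```bash
python3 - <<'E'
import cv2
im=cv2.imread("pics/a_scene.png")
a=cv2.resize(im[230:370,370:560],None,fx=3,fy=3,interpolation=cv2.INTER_CUBIC)
im=cv2.imread("pics/a_top.png")
b=cv2.resize(im[205:345,90:280],None,fx=3,fy=3,interpolation=cv2.INTER_CUBIC)
cv2.imwrite("pics/b_scene.png",a);cv2.imwrite("pics/b_top.png",b)
E
cat > h.py <<'E'
from cell import robot
import numpy as np, cv2
from scipy.spatial.transform import Rotation as R
def qdown(yaw):
    "tool z down, tool x at world angle yaw -> quaternion wxyz"
    x=np.array([np.cos(yaw),np.sin(yaw),0]);z=np.array([0,0,-1.]);y=np.cross(z,x)
    q=R.from_matrix(np.column_stack([x,y,z])).as_quat()
    return [q[3],q[0],q[1],q[2]]
def yawnow():
    w,x,y,z=robot.get_ee_rot(); m=R.from_quat([x,y,z,w]).as_matrix()
    return np.arctan2(m[1,0],m[0,0])
def cloud(n,shot=None):
    c=robot.get_calibration(n); im,d=robot.get_image(n)
    K=np.array(c["K"]);T=np.array(c["T"])
    v,u=np.mgrid[:480,:640]
    P=np.stack([(u-K[0,2])/K[0,0]*d,(v-K[1,2])/K[1,1]*d,d],-1)@T[:3,:3].T+T[:3,3]
    P[d<=0]=np.nan
    return im,d,P,K,T
def proj(p,K,T):
    q=(np.asarray(p)-T[:3,3])@T[:3,:3]; return q[0]/q[2]*K[0,0]+K[0,2], q[1]/q[2]*K[1,1]+K[1,2]
E
python3 - <<'E'
from h import *
c=robot.get_calibration("wrist");T=np.array(c["T"])
w,x,y,z=robot.get_ee_rot();m=R.from_quat([x,y,z,w]).as_matrix()
print((m.T@(T[:3,3]-robot.get_ee_pos())).round(3),(m.T@T[:3,:3]).round(3),yawnow())
for yw in np.arange(-3.14,3.14,0.393):
  for p in ([.59,.283,.30],[.54,-.007,.30],[.6,-.23,.3]):
    j=robot.ik(p,qdown(yw)); print(round(yw,2),p,None if j is None else np.round(j,2))
E
```

```text
[-0.    -0.084 -0.125] [[ 1.    -0.     0.   ]
 [ 0.     0.945  0.326]
 [-0.    -0.326  0.945]] -1.3140148735471093
-3.14 [0.59, 0.283, 0.3] [ 0.27  0.59  0.95 -0.    1.6  -2.87]
-3.14 [0.54, -0.007, 0.3] None
-3.14 [0.6, -0.23, 0.3] [-0.55  0.56  1.   -0.    1.58  2.59]
-2.75 [0.59, 0.283, 0.3] None
-2.75 [0.54, -0.007, 0.3] [-0.23  0.32  1.36 -0.    1.47  2.52]
-2.75 [0.6, -0.23, 0.3] [-0.55  0.56  1.   -0.    1.58  2.2 ]
-2.35 [0.59, 0.283, 0.3] [ 0.27  0.59  0.95 -0.    1.6   2.62]
-2.35 [0.54, -0.007, 0.3] [-0.23  0.32  1.36 -0.    1.47  2.12]
-2.35 [0.6, -0.23, 0.3] [-0.55  0.56  1.   -0.    1.58  1.81]
-1.96 [0.59, 0.283, 0.3] [ 0.27  0.59  0.95 -0.    1.6   2.23]
-1.96 [0.54, -0.007, 0.3] [-0.23  0.32  1.36 -0.    1.47  1.73]
-1.96 [0.6, -0.23, 0.3] [-0.55  0.56  1.   -0.    1.58  1.41]
-1.57 [0.59, 0.283, 0.3] [ 0.27  0.59  0.95 -0.    1.6   1.84]
-1.57 [0.54, -0.007, 0.3] [-0.23  0.32  1.36 -0.    1.47  1.34]
-1.57 [0.6, -0.23, 0.3] [-0.55  0.56  1.   -0.    1.58  1.02]
-1.17 [0.59, 0.283, 0.3] [ 0.27  0.59  0.95 -0.    1.6   1.44]
-1.17 [0.54, -0.007, 0.3] [-0.23  0.32  1.
[... 1144 characters left out ...]
[0.6, -0.23, 0.3] [-0.55  0.56  1.   -0.    1.58 -1.73]
1.58 [0.59, 0.283, 0.3] [ 0.27  0.59  0.95 -0.    1.6  -1.31]
1.58 [0.54, -0.007, 0.3] [-0.23  0.32  1.36 -0.    1.47 -1.81]
1.58 [0.6, -0.23, 0.3] [-0.55  0.56  1.   -0.    1.58 -2.12]
1.97 [0.59, 0.283, 0.3] [ 0.27  0.59  0.95 -0.    1.6  -1.7 ]
1.97 [0.54, -0.007, 0.3] [-0.23  0.32  1.36 -0.    1.47 -2.2 ]
1.97 [0.6, -0.23, 0.3] [-0.55  0.56  1.   -0.    1.58 -2.52]
2.36 [0.59, 0.283, 0.3] [ 0.27  0.59  0.95 -0.    1.6  -2.09]
2.36 [0.54, -0.007, 0.3] [-0.23  0.32  1.36 -0.    1.47 -2.59]
2.36 [0.6, -0.23, 0.3] None
2.76 [0.59, 0.283, 0.3] [ 0.27  0.59  0.95 -0.    1.6  -2.49]
2.76 [0.54, -0.007, 0.3] None
2.76 [0.6, -0.23, 0.3] None
```

View pics/a_wrist.png

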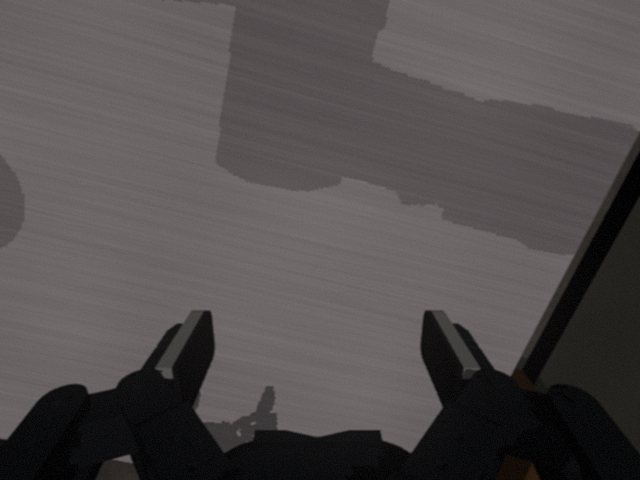

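```bash
python3 -c "
import cv2,numpy as np
a=cv2.imread('pics/b_scene.png');b=cv2.imread('pics/b_top.png')
cv2.imwrite('pics/b.png',cv2.resize(np.hstack([a,b]),(800,295)))"
```

```text
(no output)
```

View pics/b.png

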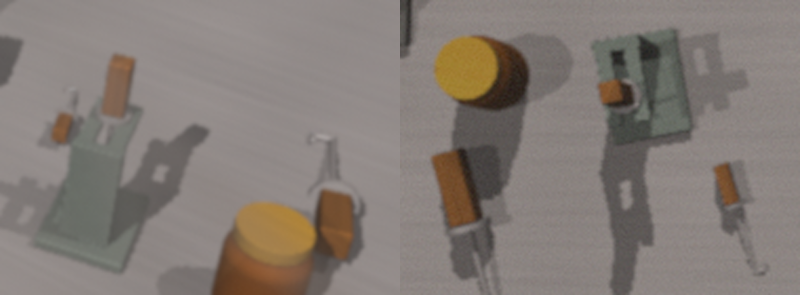

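```bash
python3 - <<'E'
from h import *
def look(P,tag,names):
    q=qdown(0.0); tgt=np.array(P)+[0,-0.084,-0.125]
    robot.move_ptp(tgt.tolist(),q)
    im,d,PC,K,T=cloud("wrist")
    cv2.imwrite(f"pics/{tag}.png",im); np.savez(f"{tag}.npz",im=im,d=d,P=PC,K=K,T=T)
    for n in names:
        print(tag,n,[(np.round(x["location"],4).tolist(),round(x["conf"],2)) for x in robot.spot_point("wrist",n)])
    print(robot.get_time_s(),np.round(robot.get_ee_pos(),4))
look([.54,-.007,.36],"h1",["housing","cartridge","loop_peak"])
look([.54,.02,.40],"h2",["housing","cartridge","loop_peak"])
look([.59,.283,.43],"s1",["stand","fork_seat","pull_hook","hook_foot"])
look([.55,.283,.40],"s2",["stand","fork_seat","pull_hook","hook_foot"])
E
```

```text
h1 housing []
h1 cartridge [([0.5363, -0.0075, 0.003], 0.79), ([0.541, -0.0048, 0.0716], 0.41)]
h1 loop_peak [([0.5433, -0.005, 0.0714], 0.93)]
3.4417 [ 0.5399 -0.0915  0.235 ]
h2 housing []
h2 cartridge [([0.5381, -0.0054, 0.0079], 0.68)]
h2 loop_peak [([0.5456, -0.0054, 0.0732], 0.68)]
3.95 [ 0.5397 -0.0644  0.2741]
s1 stand []
s1 fork_seat []
s1 pull_hook [([0.4736, 0.1823, 0.0141], 0.71), ([0.5889, 0.2817, 0.1247], 0.61)]
s1 hook_foot [([0.4001, 0.1546, 0.0014], 0.93)]
5.25 [0.5902 0.198  0.305 ]
s2 stand []
s2 fork_seat [([0.5372, -0.0076, -0.0025], 0.56)]
s2 pull_hook [([0.588, 0.2784, 0.1221], 0.63), ([0.4744, 0.1831, 0.0137], 0.58)]
s2 hook_foot [([0.7761, 0.0344, 0.0028], 0.73), ([0.3987, 0.1569, 0.0007], 0.66), ([0.5823, 0.2803, 0.0179], 0.58)]
5.8167 [0.5508 0.1988 0.2755]
```

View pics/h1.png

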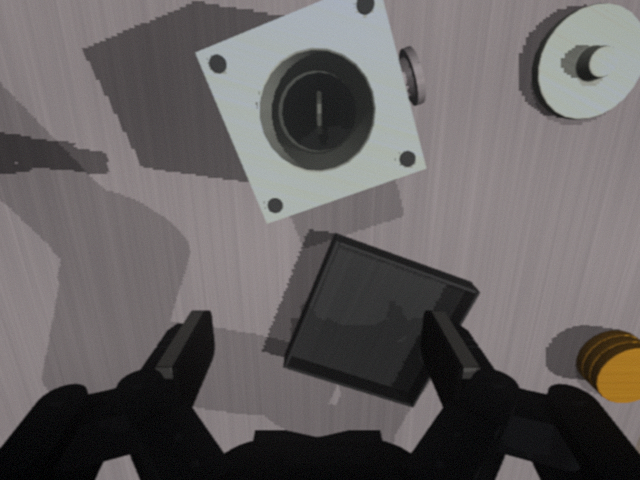

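View pics/s1.png

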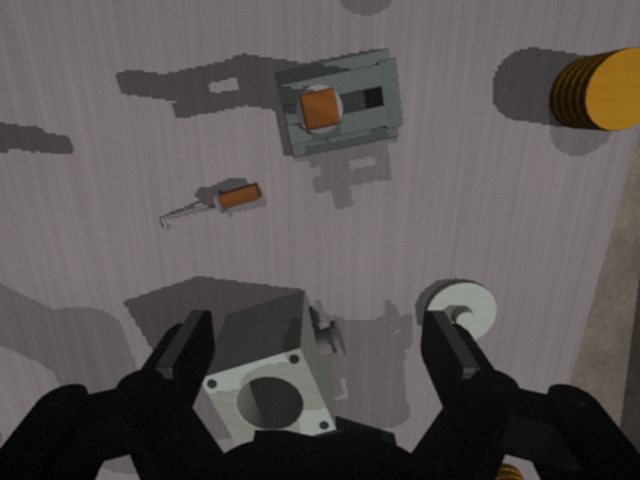

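View pics/s2.png

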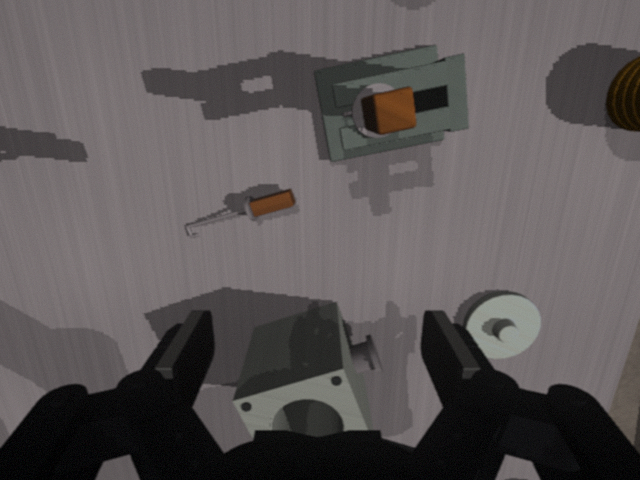

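```bash
python3 - <<'E'
from h import *
for t in ("s1","s2"):
    Z=np.load(t+".npz");P=Z["P"];im=Z["im"]
    m=(np.hypot(P[...,0]-.59,P[...,1]-.283)<.06)
    # handle top
    h=m&(P[...,2]>.180); print(t,"top",h.sum(),np.nanmedian(P[h],0).round(4))
    rc=cv2.minAreaRect((P[h][:,:2]*1e4).astype(np.float32)); print(np.array(rc[0])*1e-4,rc[1],rc[2])
    f=(np.abs(P[...,0]-.6)<.1)&(np.abs(P[...,1]-.283)<.06)&(P[...,2]>.119)&(P[...,2]<.1285)
    rc=cv2.minAreaRect((P[f][:,:2]*1e4).astype(np.float32)); print("fork",np.median(P[f],0).round(4),np.array(rc[0])*1e-4,rc[1],rc[2])
    cv2.imwrite(f"pics/c_{t}.png",cv2.resize(im[30:170,250:480],None,fx=3.4,fy=3.4,interpolation=cv2.INTER_CUBIC))
    c=m&(P[...,2]>.1285)&(P[...,2]<.134); print("collar",c.sum(),P[c].mean(0).round(4))
for t in ("h1","h2"):
    Z=np.load(t+".npz");P=Z["P"]
    m=(np.hypot(P[...,0]-.54,P[...,1]+.007)<.03)
    l=m&(P[...,2]>.052)&(P[...,2]<.085); v,u=np.nonzero(l);q=P[l]
    print(t,l.sum(),u.mean(),v.min(),v.max(),q.mean(0).round(4),q[:,2].max()); 
    if len(q)>5:
        print(cv2.fitLine((q[:,:2]).astype(np.float32),cv2.DIST_L2,0,.01,.01).ravel(), q[:,1].min(),q[:,1].max(),q[:,0].min(),q[:,0].max())
    b=m&(P[...,2]>.03)&(P[...,2]<.046);print("body",b.sum(),P[b].mean(0).round(4))
    r=(np.hypot(P[...,0]-.54,P[...,1]+.007)<.07)&(P[...,2]>.12)&(P[...,2]<.13)
    # bore centre from rim: fit using hole mask contour
    T=Z["T"];K=Z["K"]; top=np.nanmedian(P[r][:,2])
    rc=cv2.minAreaRect((P[r][:,:2]*1e4).astype(np.float32)); print("hous",top,np.array(rc[0])*1e-4,rc[1],rc[2])
    im=Z["im"];cx=int(proj([.54,-.007,.09],K,T)[0]);cy=int(proj([.54,-.007,.09],K,T)[1])
    cv2.imwrite(f"pics/c_{t}.png",cv2.resize(im[max(0,cy-70):cy+70,cx-90:cx+90],None,fx=4,fy=4,interpolation=cv2.INTER_CUBIC))
E
```

```text
s1 top 1301 [0.5921 0.2835 0.1896]
[0.59193242 0.28351064] (219.38282775878906, 219.7412567138672) 12.302380561828613
fork [0.6221 0.294  0.1248] [0.60955542 0.28766719] (921.998779296875, 499.3060302734375) 10.90311336517334
collar 464 [0.5916 0.2834 0.1298]
s2 top 1754 [0.591  0.2839 0.1897]
[0.59184351 0.28348955] (223.51806640625, 219.948974609375) 11.744807243347168
fork [0.6246 0.2952 0.1249] [0.60948457 0.28753367] (922.3917236328125, 500.14996337890625) 10.996767044067383
collar 658 [0.5843 0.2857 0.1299]
h1 209 319.02392344497605 91 133 [ 0.5415 -0.008   0.0684] 0.07485519892327391
[ 0.00297458 -0.9999956   0.54154956 -0.00795872] -0.023768909899703677 0.007299253636496977 0.54000660396788 0.5431984536821886
body 3972 [ 0.5405 -0.0066  0.0378]
hous 0.124790009813918 [ 0.53955903 -0.00824404] (1105.5726318359375, 1105.64990234375) 19.40802001953125
h2 170 317.93529411764706 126 162 [ 0.5418 -0.0075  0.0682] 0.07488737869339662
[ 0.01686441 -0.9998578   0.5417551  -0.00749082] -0.024003234533295077 0.00773158454478143 0.540033889273647 0.5437609459195876
body 2875 [ 0.5405 -0.0065  0.0378]
hous 0.12479672713095608 [ 0.53967427 -0.00831534] (1104.2861328125, 1104.999267578125) 19.453250885009766
```

```bash
python3 -c "
import cv2,numpy as np
a=cv2.imread('pics/c_h1.png');b=cv2.imread('pics/c_h2.png');c=cv2.imread('pics/c_s1.png');f=lambda i:cv2.resize(i,(400,300))
cv2.imwrite('pics/c.png',np.vstack([np.hstack([f(a),f(b)]),np.hstack([f(c),f(cv2.imread('pics/c_s2.png'))])]))"
```

```text
(no output)
```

View pics/c.png

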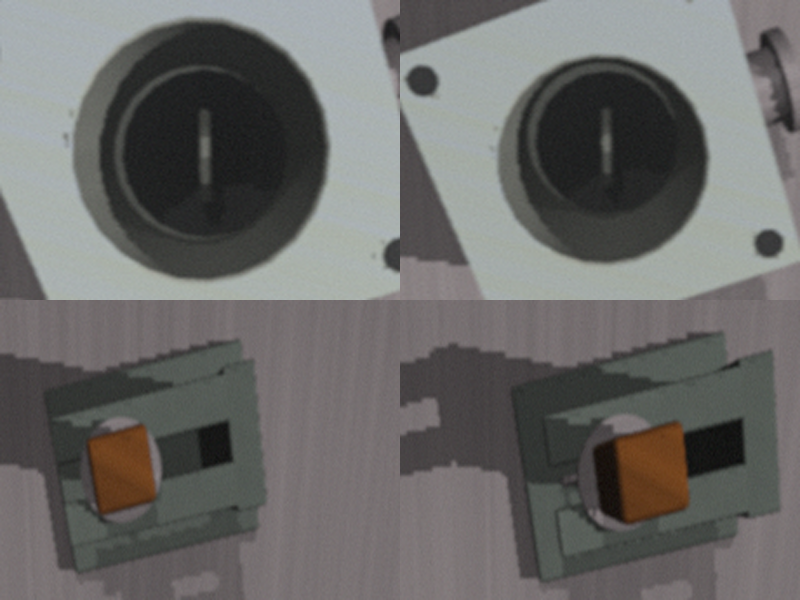

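```bash
python3 - <<'E'
from h import *
y=np.radians(11.9); q=qdown(y)
robot.move_ptp([.5919,.2835,.27],q)
robot.move_linear([.5919,.2835,.163],speed=.1)
robot.command_gripper(0.0)
print(robot.get_grip_width(),np.round(robot.get_ee_pos(),4),np.round(robot.get_wrist_force(),2),robot.get_time_s())
robot.move_linear([.5919,.2835,.308],speed=.1)
print(robot.get_grip_width(),np.round(robot.get_wrist_force(),2),robot.get_time_s())
im,d,P,K,T=cloud("scene");cv2.imwrite("pics/d_scene.png",im[120:420,250:640])
np.savez("d_scene.npz",im=im,d=d,P=P,K=K,T=T)
print([(np.round(x["location"],4).tolist(),round(x["conf"],2)) for x in robot.spot_point("scene","hook_foot")])
print([(np.round(x["location"],4).tolist(),round(x["conf"],2)) for x in robot.spot_point("scene","pull_hook")])
E
```

```text
0.25406298569385194 [0.5919 0.2835 0.1632] [ 0.08 -0.05  1.72] 8.1
0.24912730345904086 [ 0.68 -0.15 -1.66] 9.7
[([0.5829, 0.2809, 0.1648], 0.74), ([0.3145, 0.4341, 0.0083], 0.72), ([0.5899, 0.283, 0.2669], 0.65), ([0.4057, 0.1529, 0.0037], 0.52)]
[([0.4506, 0.4771, 0.0257], 0.79), ([0.4742, 0.1838, 0.0145], 0.65), ([0.5901, 0.2813, 0.2672], 0.58)]
```

View pics/d_scene.png

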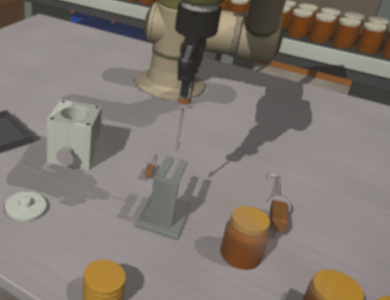

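```bash
python3 - <<'E'
from h import *
q=qdown(.01)
robot.move_ptp([.567,-.0082,.308],q)
robot.move_linear([.567,-.0082,.280],speed=.1)
robot.wait(.2)
im,d,P,K,T=cloud("wrist");cv2.imwrite("pics/e_wrist.png",im)
im,d,P,K,T=cloud("scene");cv2.imwrite("pics/e_scene.png",cv2.resize(im[170:300,250:400],None,fx=5,fy=4.5,interpolation=cv2.INTER_CUBIC))
np.savez("e_scene.npz",im=im,d=d,P=P,K=K,T=T)
print([(np.round(x["location"],4).tolist(),round(x["conf"],2)) for x in robot.spot_point("scene","hook_foot")])
m=(np.hypot(P[...,0]-.567,P[...,1]+.0082)<.035)&(P[...,2]>.127)&(P[...,2]<.232)
for z in np.arange(.127,.232,.01):
    k=m&(P[...,2]>=z)&(P[...,2]<z+.01)
    if k.any(): print(round(z,3),k.sum(),np.median(P[k],0).round(4))
print(robot.get_time_s(),np.round(robot.get_ee_pos(),4),np.round(robot.get_wrist_force(),2))
E
```

```text
[([0.314, 0.435, 0.0064], 0.81), ([0.5585, -0.0062, 0.1391], 0.51), ([0.4043, 0.1522, 0.0024], 0.45)]
0.127 3 [ 0.5591 -0.0061  0.1366]
0.137 18 [ 0.5601 -0.0064  0.1404]
0.147 7 [ 0.5681 -0.0056  0.1503]
0.157 9 [ 0.5689 -0.0051  0.1598]
0.167 8 [ 0.5688 -0.0057  0.1719]
0.177 6 [ 0.5703 -0.0065  0.1826]
0.187 8 [ 0.5703 -0.0056  0.1919]
0.197 9 [ 0.5706 -0.0064  0.2023]
0.207 7 [ 0.5693 -0.0065  0.2126]
0.217 8 [ 0.5698 -0.007   0.2225]
0.227 5 [ 0.5687 -0.0064  0.2284]
11.7583 [ 0.5671 -0.0082  0.2803] [0.25 0.24 0.13]
```

View pics/e_scene.png

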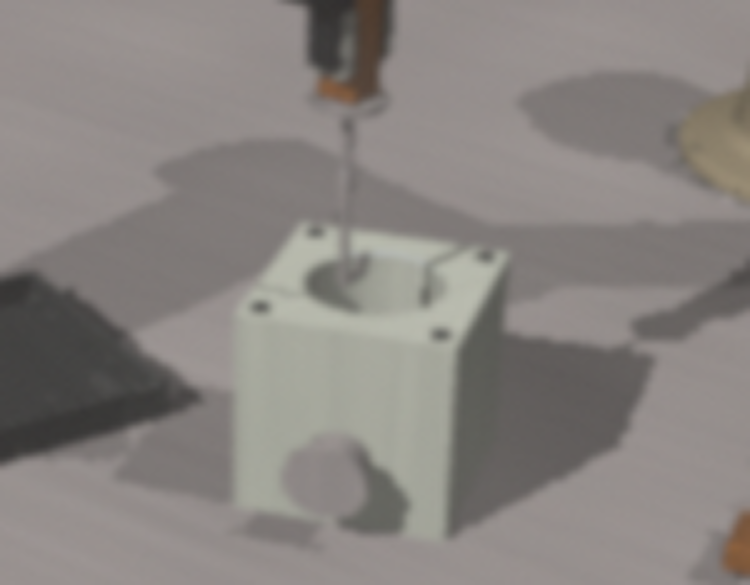

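View pics/e_wrist.png

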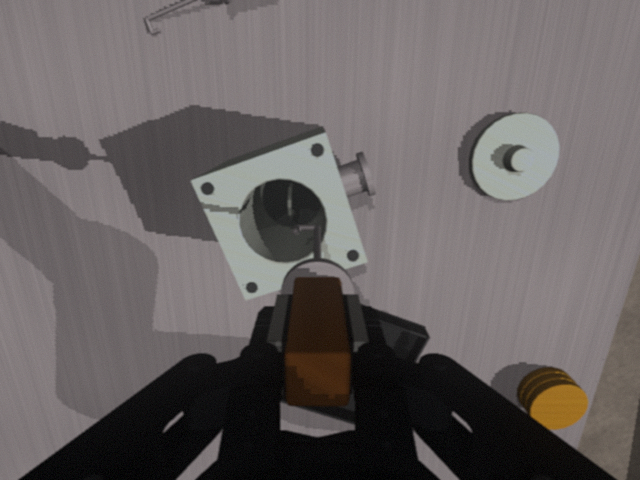

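```bash
python3 - <<'E'
from h import *
def st(s): print(s,np.round(robot.get_ee_pos(),4),np.round(robot.get_wrist_force(),2),robot.get_time_s())
r=robot.move_linear([.567,-.0082,.1924],speed=.08,threshold=5); st(r)
if not r:
    robot.wait(.1)
    im,d,P,K,T=cloud("wrist");cv2.imwrite("pics/f1.png",im)
    r=robot.move_linear([.5496,-.0082,.1924],speed=.04,threshold=3); st(r)
im,d,P,K,T=cloud("wrist");cv2.imwrite("pics/f2.png",im)
a=cv2.imread("pics/f1.png")
cv2.imwrite("pics/f.png",cv2.resize(np.hstack([a[50:330,160:440],im[50:330,160:440]]),(800,400)))
E
```

```text
False [ 0.5672 -0.0082  0.1929] [-0.36  0.1  -0.65] 13.0
False [ 0.5496 -0.0082  0.1926] [-0.35 -0.44 -0.61] 13.7333
```

View pics/f.png

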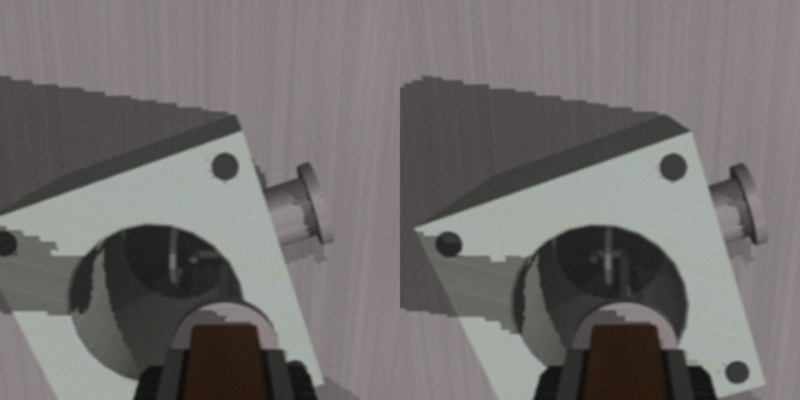

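```bash
python3 - <<'E'
from h import *
def st(s): print(s,np.round(robot.get_ee_pos(),4),np.round(robot.get_wrist_force(),2),robot.get_time_s())
robot.move_linear([.5496,-.0082,.208],speed=.05);st("a")
robot.move_linear([.5496,-.0082,.235],speed=.05);st("b")
robot.wait(.2);st("c")
E
```

```text
a [ 0.5497 -0.0082  0.2083] [ 0.33  0.18 -1.5 ] 14.2417
b [ 0.5495 -0.0082  0.2348] [ 0.12 -0.74 -2.94] 14.9333
c [ 0.5495 -0.0082  0.2347] [-0.33 -0.57 -3.47] 15.1333
```

Loaded by about 2–3 N, so the cartridge is on the hook. Continue the lift and look.

```bash
python3 - <<'E'
from h import *
def st(s): print(s,np.round(robot.get_ee_pos(),4),np.round(robot.get_wrist_force(),2),robot.get_time_s())
robot.move_linear([.5496,-.0082,.358],speed=.07);st("a")
robot.wait(.4);st("c")
im,d,P,K,T=cloud("scene");cv2.imwrite("pics/g_scene.png",cv2.resize(im[120:300,230:400],None,fx=3.5,fy=3.2,interpolation=cv2.INTER_CUBIC))
np.savez("g_scene.npz",im=im,d=d,P=P,K=K,T=T)
for n in("cartridge","loop_peak","tray_in"):print(n,[(np.round(x["location"],4).tolist(),round(x["conf"],2)) for x in robot.spot_point("scene",n)])
im,d,P,K,T=cloud("top")
for n in("tray_in",):print(n,[(np.round(x["location"],4).tolist(),round(x["conf"],2)) for x in robot.spot_point("top",n)])
m=(np.abs(P[...,0]-.6)<.12)&(np.abs(P[...,1]+.23)<.12)&(P[...,2]>.018)&(P[...,2]<.032)
rc=cv2.minAreaRect((P[m][:,:2]*1e4).astype(np.float32));print(np.array(rc[0])*1e-4,rc[1:])
E
```

```text
a [ 0.5495 -0.0082  0.3577] [ 0.1  -0.04 -3.12] 17.0417
c [ 0.5496 -0.0082  0.358 ] [ 0.13 -1.03 -2.74] 17.4417
cartridge [([0.54, -0.0072, 0.1532], 0.72)]
loop_peak [([0.5914, 0.2818, 0.1267], 0.66), ([0.5465, -0.0135, 0.2197], 0.59)]
tray_in [([0.602, -0.2308, 0.0049], 0.86)]
tray_in [([0.601, -0.2329, 0.0022], 0.76)]
[ 0.60386958 -0.22846489] ((1604.8544921875, 1608.3642578125), 69.23978424072266)
```

View pics/g_scene.png

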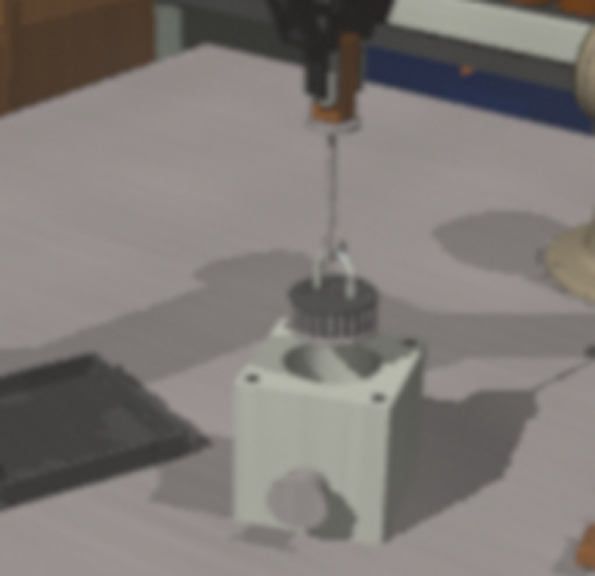

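```bash
python3 - <<'E'
from h import *
def st(s): print(s,np.round(robot.get_ee_pos(),4),np.round(robot.get_wrist_force(),2),robot.get_time_s())
x,y=.612,-.229
robot.move_linear([x,y,.358],speed=.1);st("a")
robot.wait(.3)
robot.move_linear([x,y,.226],speed=.08);st("b")
robot.wait(.5)
robot.move_linear([x,y,.2005],speed=.015);st("c")
robot.wait(.2);st("d")
im,d,P,K,T=cloud("scene");cv2.imwrite("pics/i_scene.png",cv2.resize(im[110:290,170:340],None,fx=3.5,fy=3.2,interpolation=cv2.INTER_CUBIC))
im,d,P,K,T=cloud("wrist");cv2.imwrite("pics/i_wrist.png",im)
E
```

```text
a [ 0.612  -0.2287  0.3581] [ 0.68  0.83 -3.99] 20.1833
b [ 0.6121 -0.229   0.2264] [ 0.96 -0.71 -3.69] 22.2833
c [ 0.612  -0.229   0.2006] [ 0.68 -0.64 -1.1 ] 24.6333
d [ 0.612  -0.229   0.2005] [-0.5  -0.02 -1.74] 24.8333
```

View pics/i_scene.png

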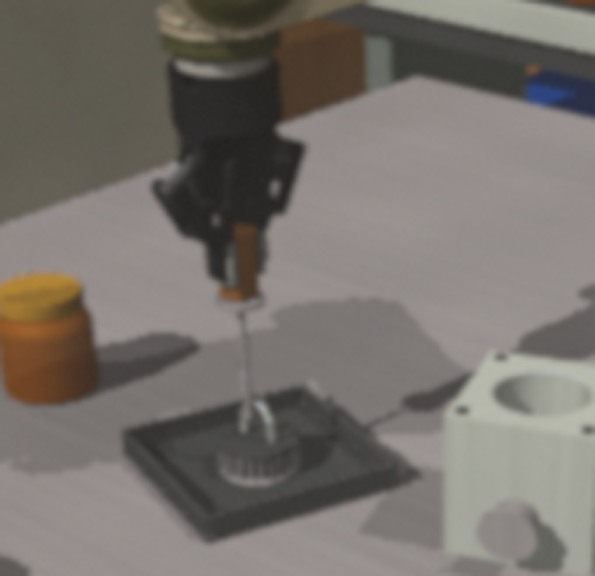

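View pics/i_wrist.png

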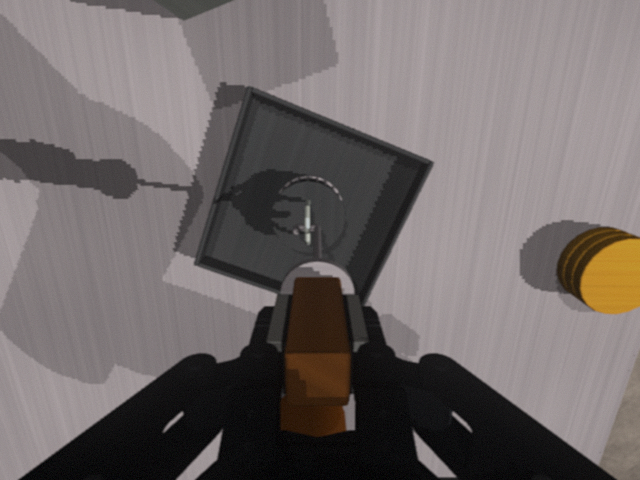

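```bash
python3 - <<'E'
from h import *
def st(s): print(s,np.round(robot.get_ee_pos(),4),np.round(robot.get_wrist_force(),2),robot.get_time_s())
r=robot.move_linear([.612,-.229,.1886],speed=.03,threshold=3);st(r)
robot.wait(.1)
im,d,P,K,T=cloud("wrist");cv2.imwrite("pics/j.png",cv2.resize(im[100:300,200:440],None,fx=3.3,fy=3,interpolation=cv2.INTER_CUBIC))
m=(np.abs(P[...,0]-.6035)<.03)&(np.abs(P[...,1]+.229)<.03)&(P[...,2]>.048)&(P[...,2]<.09)
for p,u in zip(P[m][::4],np.argwhere(m)[::4]):print(p.round(4),u)
E
```

```text
False [ 0.612  -0.229   0.1885] [-0.1  -0.11 -1.1 ] 25.4833
[ 0.6037 -0.2121  0.049 ] [207 306]
[ 0.6046 -0.2121  0.0519] [208 307]
[ 0.6046 -0.2126  0.053 ] [209 307]
[ 0.6039 -0.2126  0.0556] [210 306]
[ 0.6024 -0.2136  0.0548] [211 304]
[ 0.6054 -0.2135  0.0551] [211 308]
[ 0.6039 -0.214   0.0561] [212 306]
[ 0.6024 -0.215   0.0553] [213 304]
[ 0.6054 -0.2141  0.0586] [213 308]
[ 0.604 -0.215  0.058] [214 306]
[ 0.6025 -0.2158  0.0577] [215 304]
[ 0.6055 -0.2153  0.0594] [215 308]
[ 0.604  -0.2158  0.0603] [216 306]
[ 0.6026 -0.2168  0.0595] [217 304]
[ 0.6055 -0.216   0.0622] [217 308]
[ 0.6041 -0.2167  0.0625] [218 306]
[ 0.6027 -0.2175  0.0624] [219 304]
[ 0.6055 -0.2178  0.0612] [219 308]
[ 0.6049 -0.2176  0.0646] [220 307]
[ 0.6034 -0.2184  0.0642] [221 305]
[ 0.6063 -0.2188  0.0628] [221 309]
[ 0.6049 -0.2189  0.065 ] [222 307]
[ 0.6035 -0.2196  0.0653] [223 305]
[ 0.6063 -0.2202  0.0631] [223 309]
[ 0.6049 -0.22    0.0663] [224 307]
[ 0.6028 -0.2211  0.0651] [225 304]
[ 0.6056 -0.2207  0.0664] [225 308]
[ 0.5969 -0.227   0.0488] [226 297]
[ 0.6049 -0.2213  0.0669] [226 307]
[... 2180 characters left out ...]
.0821] [240 318]
[ 0.6035 -0.2323  0.0676] [241 305]
[ 0.6064 -0.2323  0.0675] [241 309]
[ 0.612  -0.2266  0.0833] [241 317]
[ 0.6027 -0.2341  0.0648] [242 304]
[ 0.6057 -0.2334  0.0668] [242 308]
[ 0.6114 -0.2268  0.0849] [242 316]
[ 0.6141 -0.2275  0.0829] [242 320]
[ 0.6049 -0.234   0.0671] [243 307]
[ 0.6107 -0.227   0.0862] [243 315]
[ 0.6133 -0.2264  0.0879] [243 319]
[ 0.6042 -0.2347  0.0673] [244 306]
[ 0.6101 -0.2274  0.087 ] [244 314]
[ 0.614  -0.2272  0.0875] [244 320]
[ 0.6056 -0.2361  0.0656] [245 308]
[ 0.614  -0.2276  0.0884] [245 320]
[ 0.6056 -0.2371  0.0651] [246 308]
[ 0.6041 -0.2383  0.064 ] [247 306]
[ 0.6032 -0.2415  0.0575] [248 305]
[ 0.6062 -0.2415  0.0576] [248 309]
```

View pics/j.png

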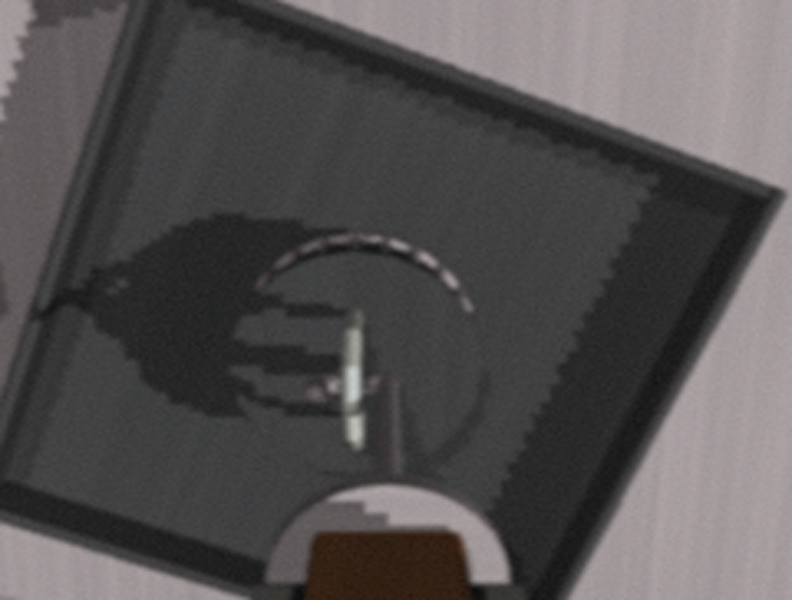

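```bash
python3 - <<'E'
from h import *
def st(s): print(s,np.round(robot.get_ee_pos(),4),np.round(robot.get_wrist_force(),2),robot.get_time_s())
r=robot.move_linear([.6305,-.229,.1886],speed=.03,threshold=2.5);st(r)
if not r:
    robot.move_linear([.6305,-.229,.21],speed=.04,threshold=2.5);st("up")
    robot.wait(.1)
    im,d,P,K,T=cloud("wrist");cv2.imwrite("pics/k.png",im)
    m=(np.abs(P[...,0]-.6035)<.008)&(np.abs(P[...,1]+.229)<.03)&(P[...,2]>.048)&(P[...,2]<.09)
    print(P[m].mean(0),P[m][:,2].max())
E
```

```text
False [ 0.6304 -0.229   0.1885] [ 0.23  0.06 -2.05] 26.4
up [ 0.6304 -0.229   0.2099] [ 0.26 -0.2  -0.67] 27.0833
[ 0.6046467 -0.224621   0.0631806] 0.07027322663799468
```

View pics/k.png

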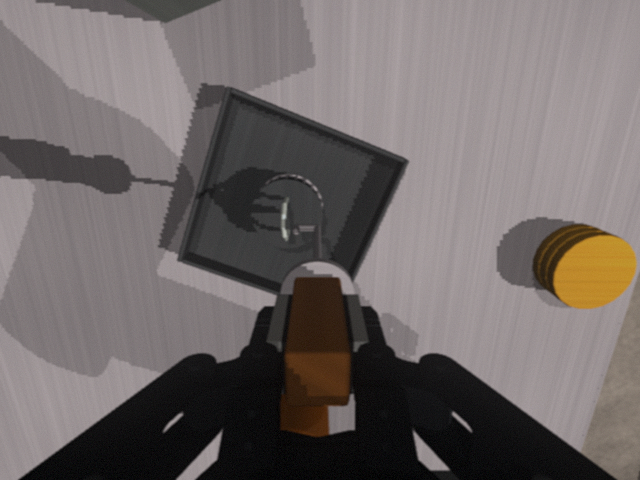

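The wrist picture shows the hook tip (around 305,230) clear to the right of the loop (285,220), and the cartridge has not moved. I'll take the hook back to the stand next.

```bash
python3 - <<'E'
from h import *
def st(s): print(s,np.round(robot.get_ee_pos(),4),np.round(robot.get_wrist_force(),2),robot.get_time_s())
robot.move_linear([.6305,-.229,.32],speed=.12);st("up")
q=qdown(np.radians(11.9))
robot.move_ptp([.5919,.2835,.32],q);st("over")
robot.wait(.3)
im,d,P,K,T=cloud("scene");cv2.imwrite("pics/l_scene.png",im[170:350,330:500])
print([(np.round(x["location"],4).tolist(),round(x["conf"],2)) for x in robot.spot_point("scene","hook_foot")])
m=(np.hypot(P[...,0]-.5919,P[...,1]-.2835)<.035)
for z in np.arange(.17,.27,.02):
    k=m&(P[...,2]>=z)&(P[...,2]<z+.02)
    if k.any(): print(round(z,3),k.sum(),np.median(P[k],0).round(4))
im,d,P,K,T=cloud("wrist");cv2.imwrite("pics/l_wrist.png",im)
E
```

```text
up [ 0.6304 -0.2289  0.319 ] [ 0.94  0.13 -1.88] 28.3
over [0.5924 0.2825 0.3199] [ 0.04 -0.73 -1.19] 30.1667
[([0.5856, 0.2843, 0.1801], 0.74), ([0.4039, 0.1515, 0.0044], 0.64), ([0.3127, 0.4363, 0.0053], 0.63), ([0.6246, 0.4612, 0.0005], 0.32)]
0.17 25 [0.5933 0.2846 0.1835]
0.19 21 [0.5942 0.2849 0.1994]
0.21 21 [0.5941 0.285  0.221 ]
0.23 24 [0.5941 0.2843 0.2408]
0.25 24 [0.5946 0.2853 0.2598]
```

View pics/l_wrist.png

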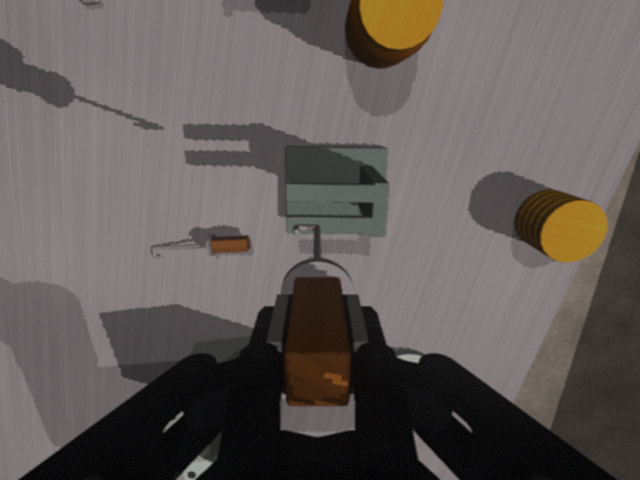

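```bash
python3 - <<'E'
from h import *
def st(s): print(s,np.round(robot.get_ee_pos(),4),np.round(robot.get_wrist_force(),2),robot.get_time_s())
r=robot.move_linear([.5919,.2835,.172],speed=.07,threshold=6);st(r)
if not r:
    r=robot.move_linear([.5919,.2835,.1620],speed=.02,threshold=3);st(r)
im,d,P,K,T=cloud("scene");cv2.imwrite("pics/m_scene.png",cv2.resize(im[210:370,370:500],None,fx=4,fy=3.6,interpolation=cv2.INTER_CUBIC))
print([(np.round(x["location"],4).tolist(),round(x["conf"],2)) for x in robot.spot_point("scene","pull_hook")])
E
```

```text
False [0.592  0.2835 0.1723] [ 0.01  0.11 -1.36] 32.8833
True [0.5918 0.2835 0.1632] [-0.93 -0.66  4.57] 33.3417
[([0.6214, 0.4607, 0.0006], 0.69), ([0.4458, 0.4776, 0.0295], 0.64), ([0.4769, 0.1825, 0.0142], 0.58), ([0.5889, 0.285, 0.1221], 0.57)]
```

View pics/m_scene.png

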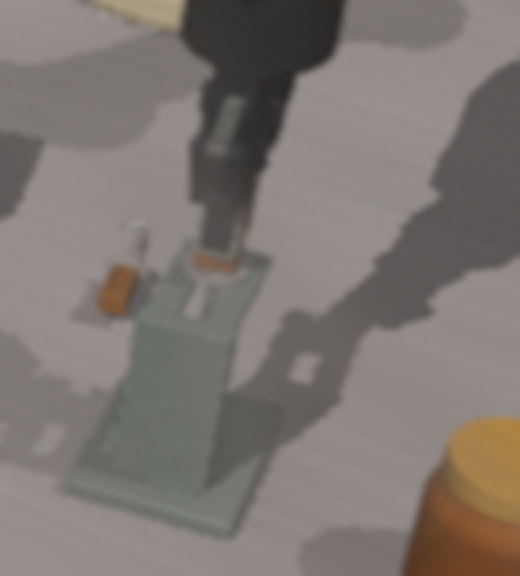

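Contact came at TCP z = 0.1632, the same height as when I gripped it, so the collar is seated. Release, back off and check.

```bash
python3 - <<'E'
from h import *
robot.command_gripper(1.0)
robot.move_linear([.5919,.2835,.30],speed=.1)
robot.move_ptp([.56,.199,.305],qdown(0.)); robot.wait(.3)
im,d,P,K,T=cloud("wrist");cv2.imwrite("pics/n_wrist.png",im)
m=(np.hypot(P[...,0]-.59,P[...,1]-.283)<.06)
h=m&(P[...,2]>.180);rc=cv2.minAreaRect((P[h][:,:2]*1e4).astype(np.float32));print("handle",np.median(P[h],0).round(4),np.array(rc[0])*1e-4,rc[1:])
f=(np.abs(P[...,0]-.6)<.1)&(np.abs(P[...,1]-.283)<.06)&(P[...,2]>.119)&(P[...,2]<.1285)
rc=cv2.minAreaRect((P[f][:,:2]*1e4).astype(np.float32)); print("fork",np.array(rc[0])*1e-4,rc[1:])
im,d,P,K,T=cloud("top");cv2.imwrite("pics/n_top.png",im)
for n in("cartridge","tray_in","jar_a","cover","pull_hook"):print(n,[(np.round(x["location"],4).tolist(),round(x["conf"],2)) for x in robot.spot_point("top",n)])
m=(np.hypot(P[...,0]-.6045,P[...,1]+.229)<.027)&(P[...,2]>.028)&(P[...,2]<.04);print("body top",m.sum(),np.median(P[m],0),P[m][:,2].std())
print(robot.get_time_s(),np.round(robot.get_wrist_force(),2))
E
```

```text
handle [0.5915 0.2838 0.1897] [0.59211274 0.28346335] ((221.87973022460938, 220.11807250976562), 11.907960891723633)
fork [0.60973599 0.28749719] ((924.7255859375, 498.9047546386719), 11.08528995513916)
cartridge [([0.604, -0.2267, 0.0079], 0.87)]
tray_in [([0.5995, -0.2291, 0.0076], 0.83)]
jar_a [([0.6304, 0.4614, 0.0034], 0.88), ([0.6027, -0.4684, 0.0017], 0.8)]
cover [([0.7762, 0.0303, -0.0006], 0.92)]
pull_hook [([0.4469, 0.4813, 0.0214], 0.59), ([0.4764, 0.1802, 0.0086], 0.57)]
body top 360 [ 0.60308469 -0.22778029  0.03261139] 0.002447836188545838
36.7083 [ 0.57  0.43 -0.1 ]
```

View pics/n_wrist.png

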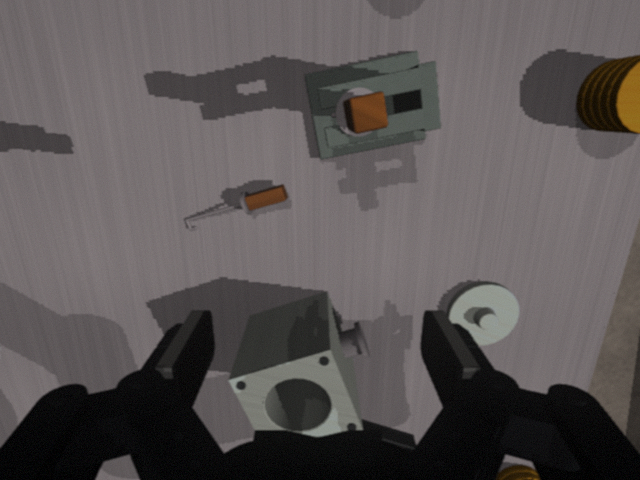

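View pics/n_top.png

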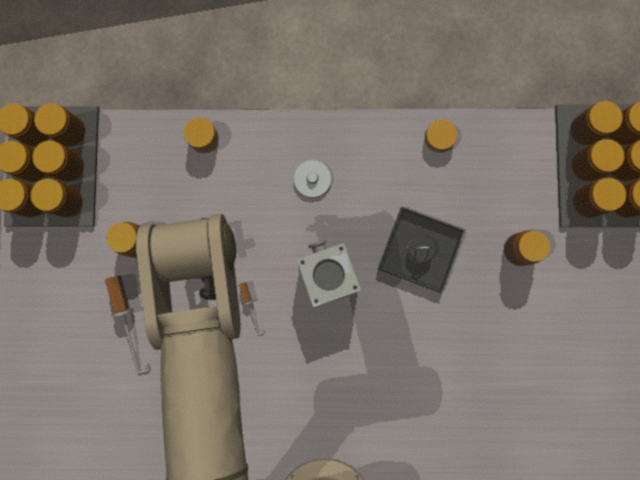

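The hook hangs upright in the fork (wrist picture, 365,112). The top picture shows the cartridge standing in the middle of the tray (421,252), with the jars and cover where they were.

```bash
python3 -c "
from cell import robot
robot.sign_off();print(robot.get_time_s())"
```

```text
the job is handed in; nothing more can be done
the job is handed in; nothing more can be done
```

The job is done and handed in at about 37 s of the 72 s allowed. I used the hook hanging in the stand, and left alone the larger and smaller ones lying on the table. With it I caught the wire loop, drew the cartridge out of the bore and stood it in the drip tray. I then unhooked it and hung the hook back in the fork.

- **Cartridge:** its axis is about 1 mm from the tray's centre. Its loop top is at 70 mm and its body top at about 33 mm, which is right for standing upright on the tray floor. The hook came away without moving it.
- **Pull hook:** its handle is back at the original spot, yaw and height to within 0.3 mm, and the open gripper is clear of everything.
- **Jars and cover:** the cover and one jar read within 3 mm of where they started; the other jar read about 5 mm off. That is close to the 4 mm accuracy of the readings, and the arm went near neither jar.
- **Checks that fell short:** the last top view did not report the hanging hook because the arm covered it, so I confirmed the hook from the wrist camera. The networks also reported a few points that were not what I asked for; I dropped those after checking them against the depth data and the pictures.

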